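Load the row fixture with sensor bodies and lock its sliding stop

ROBOT

A 6-joint arm with a two-finger parallel gripper is mounted at the origin on the work surface. World frame = base frame: x ahead of the robot, y to its left, z up, the work surface at z = 0. Lengths are in mm, angles in rad, forces in N, time in s.
With the tool pointing down it reaches from about 325 to 925 mm from the base axis. Payload 3.1 kg.
Tool frame: the origin (TCP) lies between the finger pads; the fingertips stand 25 mm ahead of it and the grasp point (between the pads) lies 6 mm ahead of it; z points along the fingers, y is the line along which they close (so a half turn about z gives the same grasp; the last joint's range is limited). The gripper opens to 85 mm and grips with 20 to 120 N. Pads are 22 mm wide; open, the fingers measure 114 mm over their backs; the gripper's body (76 mm by 85 mm) begins 54 mm behind the grasp point. The pads swing forward as they close: fully open they stand 13 mm farther back than shut.
Start: joints at [-1.352, 0.217, 1.613, -0, 1.311, -0.112], TCP at [203.021, -591.119, 256.3] pointing down, gripper open.
Joint ranges: [-2.75, 2.75], [-0.78, 2.1], [0.31, 2.55], [-1.13, 4.27], [0.13, 2.63], [-2.58, 2.58]. Speed limits (rad/s): [2.79, 2.79, 3.14, 3.14, 3.14, 3.14].

INTERFACE

Orientations are given as [roll, pitch, yaw] about the fixed x, y, z axes, in that order (R = Rz(yaw) Ry(pitch) Rx(roll)).
In Python, from station import status, vision, manip gives the robot as it stands.
- The arm moves only by the tool move_arm, never from a script. Its argument "series" is a list of rows, each a list of 7 numbers: the turn, a rotation vector about the world's x, y, z in degrees, then the shift along the world's x, y, z in cm, then the finger opening in cm, from 0 to 8.54. A call has 1 to 12 rows; each row is the pose to reach, as a shift and turn from the pose commanded when the call began; what a row does not reach only later rows make up. A row lasts 1/8 s, in which the tool goes at most 62.5 mm and 10.7 degrees, less where a joint would pass 70% of its speed; a pose out of reach is approached as far as the arm can. A call with a gripper value outside its range is refused whole. The fingers move at their own pace and stop on an object; "newtons" is the grip in N (left out, the last holds). Time passes only in rows, so rows that repeat a pose let the fingers close. It gives the time, the measured TCP pose, the force, the opening and the grip force at its end, in the units of the state.
- status.get_obs(): the state, without advancing time (a new reading comes with each control period).
- vision.snapshot(name): name is "scene" or "top"; returns the picture (400x640x3 uint8, red, green, blue); there is no depth.
- vision.calibration(name): a dict with "fx", "fy", "cx", "cy" (pixels), "k1" (the pictures are not rectified: a ray, as slopes to the right and down, at radius r is drawn at 1 + k1 r^2 times it, then the intrinsics apply), "view" (4x4, takes a point from world to camera coordinates). Camera axes: x right, y up, looking along -z (the intrinsics and any distortion apply to the point x, -y, -z); pixel columns grow to the right and rows downward; lengths in mm; the calibration is good to about 2 mm. A picture is of the moment at which its call begins. calibration takes no time and is no camera call.
- manip.sign_off(): hands the job in; it is judged then, once.
The state is a dict: "time_s": time; "joint_pos": joint angles; "joint_vel": joint speeds; "joint_efforts": joint torques, N m; "ee_pos": TCP position; "ee_rot": TCP orientation; "wrist_force": force on the tool from outside, world axes, zero at the start; "wrist_torque": the same for the moment, N m; "width": finger opening in mm; "grasp_force": force on a finger pad.
Only numpy, scipy, OpenCV 4.12 (cv2) and the standard library are available. Lean on these libraries where they do the work, as an engineer would, in place of code of your own. Each camera call takes 0.05 s, during which the arm holds its last target. There are 200 camera calls.

TASK

First pull the parts drawer out to its stop; then loosen the clamp knob of the fixture's sliding stop, slide the stop back and stand every sensor body from the drawer upright in the channel in one row from the fixed end block. Slide the stop up until the row is snug with no gaps, tighten the knob fully, and push the drawer fully home; leave the meter, screwdriver and bottle alone.

Things in the scene. Friction and masses are not known exactly. Their poses are not given: they have to be found in the camera images.
- fixture: fixed aluminium fixture, base plate 110 x 355 x 14 mm; origin under its centre, y along the channel to the fixed end block, x across, z up. Two steel fences along y (10 wide, tops 23 mm above the bench, inner faces 58 mm apart) form the channel for the 52 mm flanges; its floor is the plate's top. End block at +y: 78 wide, 30 long, top 46 mm above the bench, inner face at y = +147 mm
- end_face (a point): mid-channel point on its floor (14 mm above the bench) at the inner face of the fixed end block; axes as the fixture's, so the channel lies towards -y. A snug row of n bodies has its centres at y = -26, -78, -130, -182 mm here and ends at -52 n mm
- stop_face (a point): mid-channel floor point in the plane of the sliding stop's pushing face, which looks to +y; axes as the fixture's. The stop is an aluminium saddle, 60 mm long behind this face, 94 wide, top 44 mm above the bench; the knob's axis stands 35 mm behind the face
- stop (a joint): sliding stop along the channel, m: 0 = fully back (250 mm between end block and stop, room for four bodies and 42 mm over), growing towards the end block, at most 0.204. Starts locked at 0.160 to 0.199 (room for one body). Free, it slides with 2 N (pushing a row along: up to 10 N), best dragged by its knob; locked, it holds 25 N
- knob (a joint): clamp knob angle, rad: 0 = fully tight (clockwise end), grows anticlockwise seen from above to its end at 1.9. Above 1.1 the stop slides freely; below, it clamps harder down to 0 (counts as tight below 0.3). Takes 0.1 to 0.2 N m, stays where left; starts at 0 to 0.1
- knob_grip (a point): grip point on the clamp knob's axis, 69 mm above the bench: black wing knob, an upright bar 62 long, 14 thick, from 53 to 79 mm above the bench. The point turns with the knob: x along the bar, y through its 14 mm; the bar lies across the channel (along the fixture's x) at knob angle 0. The nearest stem of a snug row is 61 mm from this axis
- cabinet_front (a point): middle of the front lower edge of the fixed grey bench drawer unit, on the bench: unit 200 deep (x), 300 wide (y), 84 mm high; axes the unit's: x points into it, the drawer pulls out to -x. Two blue bins 50 mm high stand on its top, 95 to 195 mm behind the front
- drawer (a joint): how far the drawer is pulled out along cabinet_front's -x, m: 0 = fully home (start), 0.150 = at its stop; slides with 2 to 3 N, stays where left. Its floor, on which the bodies stand, is 10 mm above the bench; side walls and a cross divider 105 mm behind the front panel reach 24 mm, the front panel 75 mm above the bench; inside width 256 mm
- drawer_handle (a point): middle of the drawer's bar handle, 56 mm above the bench: steel bar 11 mm across, 110 long along the cabinet's y, 35 mm off the drawer front; moves with the drawer
- sensor1: aluminium sensor body, upright: round flange 52 mm across, 12 thick (lower rim bevelled 3.5), hub 30 across up to 36, plain stem 14 across from 36 to 62 mm; 0.2 kg. Hold it by the hub from above, fingertips 18 mm above its underside (held by the stem it swings). Origin at the centre of the underside, z up the stem. Starts in the drawer, centres 58 mm or more apart; 2 to 4 are present
- sensor2: loose sensor body exactly like sensor1 (origin at the centre of the underside, z up the stem); may be absent
- sensor3: loose sensor body exactly like sensor1 (origin at the centre of the underside, z up the stem); may be absent
- sensor4: loose sensor body exactly like sensor1 (origin at the centre of the underside, z up the stem); may be absent
- meter: bystander: white hand-held meter lying flat, 145 x 62 x 28 mm, origin under its middle
- driver: bystander: black-handled screwdriver 170 mm long, lying, origin under its middle
- solvent: bystander: white plastic bottle 54 mm across, 130 mm high, standing, origin under its centre

How it is judged:
By the outcome, as a careful person would: the job done as asked, in the order asked, and still so for the second after the job is handed in, with the robot touching nothing.
Of sensor1, sensor2, sensor3, sensor4 only 2 to 4 are there at a start; the rules pass over those that are not, and their reading is None.
At some moment in a run one of sensor1, sensor2, sensor3, sensor4 may be knocked a few centimetres aside while the robot is not near it.
It also fails if it takes over 210 s, if anything falls off the work surface, if the arm or the gripper's body presses on something with over 40 N, if the wrist force passes 120 N, or if a joint passes its speed limit or range.

## Working session

There is one attempt and no reset: what is moved stays moved. The work goes in short steps, Python scripts to look and compute and a tool call to move; the robot and the scene stay as the last step left them, time stands still between calls to the robot, and variables do not carry over. Pictures are saved under pics/ and viewed, at most 14 in all, crops included, and the job is handed in when it is done.

Besides the shell and the picture viewer there is one more tool, called after "Request:" as a command line: name --pt "numbers of a row" for each row, then --argument value for the rest. move_arm: Moves the arm, as the interface text tells. Its arguments: {"type":"object","properties":{"series":{"type":"array","items":{"type":"array","items":{"type":"number"}}},"newtons":{"type":"number"}},"required":["series"]}

```bash
ls; mkdir -p pics
python3 - <<'E'
from station import status, vision, manip
import cv2,numpy as np
o=status.get_obs(); print(o)
for n in("scene","top"):
    im=vision.snapshot(n); cv2.imwrite(f"pics/{n}0.png",cv2.resize(im[:,:,::-1],(800,500)))
    c=vision.calibration(n); print(n,c); np.save(f"pics/{n}0.npy",im)
E
```

```text
pics
{'time_s': 0.0, 'joint_pos': array([-1.35222475e+00,  2.17747927e-01,  1.61497772e+00, -1.61053260e-06,
        1.31131098e+00, -1.12205524e-01]), 'joint_vel': array([-0.00029939,  0.00072306, -0.0012183 , -0.00034632,  0.00046425,
        0.00018363]), 'joint_efforts': array([ 7.65270215e-04, -3.96843195e+01, -3.03852296e+01, -9.78343269e-05,
        9.69069544e-03, -8.59948528e-06]), 'ee_pos': array([ 202.83324929, -590.34598109,  254.94931784]), 'ee_rot': array([-3.13916387e+00, -2.72106280e-04,  3.30777187e-01]), 'wrist_force': array([ 0.70950855, -1.00676155, -0.73438916]), 'wrist_torque': array([0.00986928, 0.00899042, 0.02347312]), 'grasp_force': 0.0, 'width': 85.92394329353448}
scene {'fx': 373.93170071514754, 'fy': 373.93170071514754, 'cx': 324.8954783170854, 'cy': 197.8337701775774, 'k1': 0.0007197140305696129, 'view': array([[-8.33980825e-01,  5.51677957e-01, -1.12878860e-02,
         5.42996129e+02],
       [-3.52188898e-01, -5.16439090e-01,  7.80547017e-01,
         1.40263125e+02],
       [ 4.24781078e-01,  6.54936713e-01,  6.24995150e-01,
        -1.23461211e+03],
       [ 0.00000000e+00,  0.00000000e+00,  0.00000000e+00,
         1.00000000e+00]])}
top {'fx': 367.37627750863777, 'fy': 367.37627750863777, 'cx': 317.7548523651809, 'cy': 203.63094311750316, 'k1': -0.002348599228112112, 'view': array([[-1.89952076e-02, -9.99635165e-01, -1.92020507e-02,
         8.81315921e+00],
       [ 9.95301514e-01, -2.07296316e-02,  9.45789526e-02,
        -6.33750752e+02],
       [-9.49424983e-02, -1.73152833e-02,  9.95332157e-01,
        -1.06859895e+03],
       [ 0.00000000e+00,  0.00000000e+00,  0.00000000e+00,
         1.00000000e+00]])}
```

View pics/scene0.png

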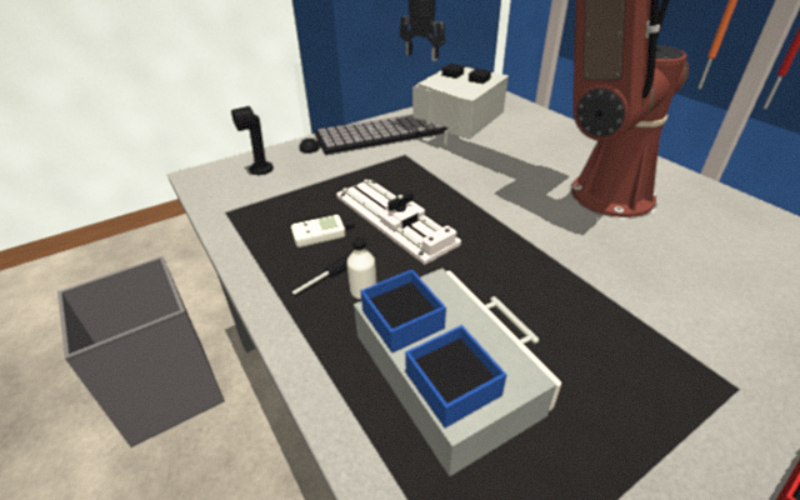

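View pics/top0.png

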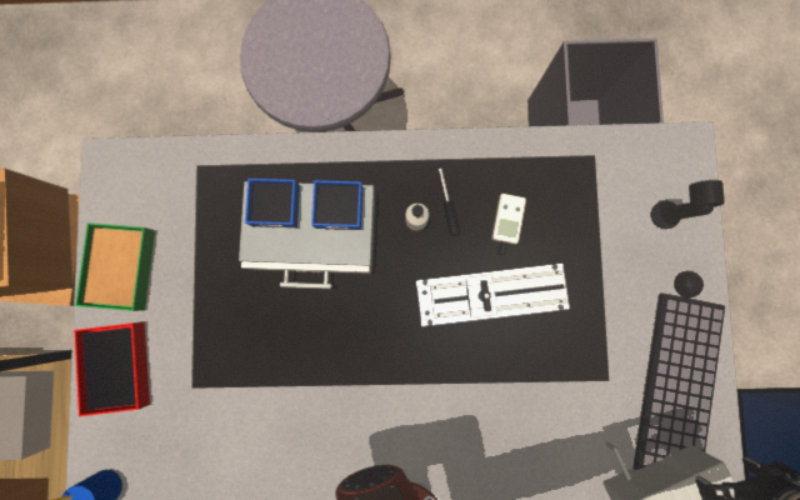

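```bash
cat > h.py <<'E'
import cv2,numpy as np
from scipy.optimize import least_squares
from station import status, vision
def crop(im,c0,c1,r0,r1,s):
    p=cv2.resize(im[r0:r1,c0:c1,::-1],None,fx=s,fy=s,interpolation=cv2.INTER_CUBIC)
    for c in range(-(-c0//10)*10,c1,10):
        x=int((c-c0+.5)*s); cv2.line(p,(x,0),(x,5),(0,255,255),1)
        if c%20==0: cv2.putText(p,str(c),(x,15),0,.35,(0,255,255),1)
    for r in range(-(-r0//10)*10,r1,10):
        y=int((r-r0+.5)*s); cv2.line(p,(0,y),(5,y),(0,255,255),1); cv2.putText(p,str(r),(6,y+4),0,.35,(0,255,255),1)
    return p
def stack(fn,*ps):
    w=max(p.shape[1] for p in ps)
    cv2.imwrite(fn,np.vstack([cv2.copyMakeBorder(p,0,4,0,w-p.shape[1],cv2.BORDER_CONSTANT) for p in ps]))
def proj(n,P):
    c=vision.calibration(n); P=np.atleast_2d(P); q=P@c['view'][:3,:3].T+c['view'][:3,3]
    s=np.c_[q[:,0]/-q[:,2],-q[:,1]/-q[:,2]]; s=s*(1+c['k1']*(s**2).sum(1,keepdims=True))
    return s*[c['fx'],c['fy']]+[c['cx'],c['cy']]
def at(n,uv,z):   # point on plane z
    return least_squares(lambda p:(proj(n,[p[0],p[1],z])-uv)[0],[550,0]).x
def tri(uvt,uvs):
    return least_squares(lambda p:np.r_[(proj('top',p)-uvt)[0],(proj('scene',p)-uvs)[0]],[550,0,40])
E
python3 - <<'E'
from h import *
t=np.load('pics/top0.npy');s=np.load('pics/scene0.npy')
stack('pics/a.png',crop(t,325,465,205,265,5),crop(s,262,375,140,212,4))
stack('pics/b.png',crop(t,185,305,190,240,5),crop(s,345,455,212,332,2.8))
E
```

```text
(no output)
```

View pics/a.png

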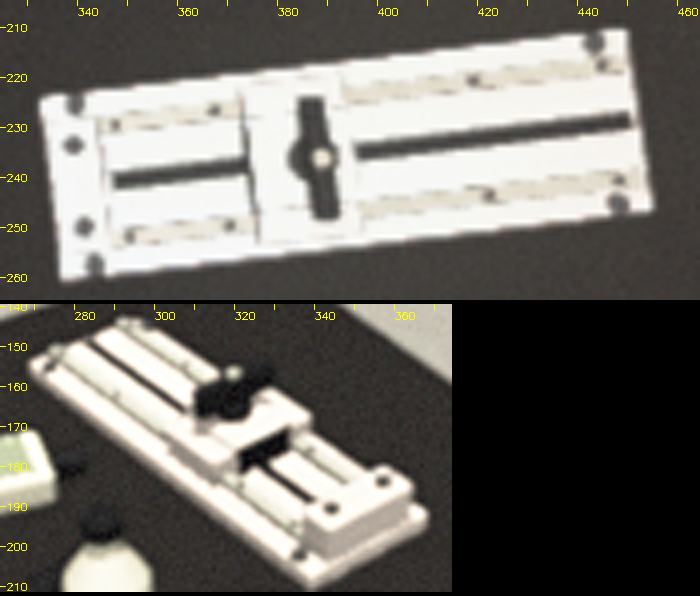

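View pics/b.png

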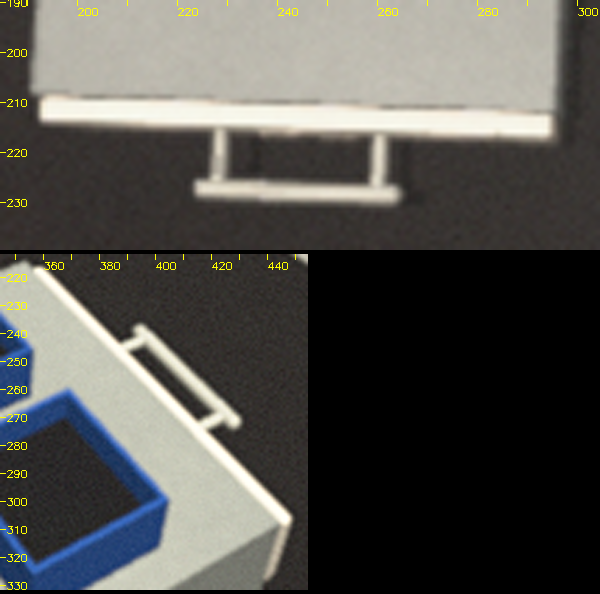

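Run:
```python
from h import *
def T(l,a,b):
    r=tri(a,b); print(l,r.x.round(1),'res',r.fun.round(2))
T('pin',(388.9,236.1),(320,156.8))
T('handle L',(223.7,226.9),(429.5,271.9)); T('handle R',(264.3,228.3),(393.8,238.3))
C=[at('top',u,14) for u in((332.5,224.5),(336.9,260.5),(449.9,210.3),(455.3,246.3))]
print(np.round(C,1)); C=np.array(C)
c=C.mean(0); d=C[:2].mean(0)-C[2:].mean(0); print('fix',c,np.degrees(np.arctan2(-d[0],d[1])),np.linalg.norm(d),np.linalg.norm(C[0]-C[1]))
for u in((386.7,223.9),(389.7,248.3),(388.1,236.1)): print('bar',at('top',u,79))
print('face',at('top',(374.5,237.7),44))
# cabinet front edges top: panel top front corners
print('panel',at('top',(192.5,213.8),75),at('top',(294.9,216.6),75))
for u in((392.7,235.6),): pass
print('back',at('top',(192,145),84))
```

```text
pin [ 532.7 -203.5   79.5] res [-0.04  0.05 -0.07 -0.01]
handle L [568.5 271.   58.4] res [-0.1  0.1 -0.1  0. ]
handle R [562.  153.1  55.9] res [-0.16  0.18 -0.19 -0.  ]
[[ 571.2  -46.8]
 [ 463.5  -57.5]
 [ 606.9 -400.8]
 [ 499.  -411.2]]
fix [ 535.15184325 -229.07482953] 5.748844684208137 355.65325854955574 108.23872867198433
bar [ 567.41706642 -198.82239321]
bar [ 498.66728506 -204.72396855]
bar [ 532.93856111 -201.50070963]
face [ 529.16426223 -167.76045115]
panel [607.61822222 356.71633512] [593.60598662  61.52754494]
back [807.49313376 357.64520263]
```

Request:
move_arm --pt "45 0 0 0 0 0 2.6" --newtons 0

```text
time_s: 0.22
ee_pos: [203.2, -587.4, 255.4]
ee_rot: [-2.956, -0.063, 0.326]
wrist_force: [0.0, -0.1, 0.4]
width: 69.5
grasp_force: 0.0
```

Request:
move_arm --pt "-10.7 0 0 0 0 0 2.6" --pt "-10.7 0 0 0 0 0 2.6" --pt "-10.7 0 0 0 0 0 2.6" --pt "-10.7 0 0 0 0 0 2.6" --newtons 40

```text
time_s: 0.72
ee_pos: [203.2, -592.3, 259.4]
ee_rot: [3.138, 0.0, 0.331]
wrist_force: [-0.7, -0.8, 0.0]
width: 25.7
grasp_force: 0.0
```

Request:
move_arm --pt "0 0 45 23.5 52.2 -3 2.6" --pt "0 0 45 23.5 52.2 -3 2.6" --pt "0 0 45 23.5 52.2 -3 2.6" --pt "0 0 45 23.5 52.2 -3 2.6" --pt "0 0 45 23.5 52.2 -3 2.6" --pt "0 0 45 23.5 52.2 -3 2.6" --pt "0 0 45 23.5 52.2 -3 2.6" --pt "0 0 45 23.5 52.2 -3 2.6" --pt "0 0 45 23.5 52.2 -3 2.6" --pt "0 0 45 23.5 52.2 -3 2.6" --pt "0 0 45 23.5 52.2 -3 2.6" --pt "0 0 45 23.5 52.2 -3 2.6"

```text
time_s: 2.22
ee_pos: [438.0, -70.5, 227.0]
ee_rot: [3.141, 0.0, 1.114]
wrist_force: [-0.9, 0.4, -0.3]
width: 26.0
grasp_force: 0.0
```

Request:
move_arm --pt "0 0 23.1 12.7 28.1 -5 2.6" --pt "0 0 23.1 12.7 28.1 -5 2.6" --pt "0 0 23.1 12.7 28.1 -5 2.6" --pt "0 0 23.1 12.7 28.1 -5 2.6" --pt "0 0 23.1 12.7 28.1 -5 2.6" --pt "0 0 23.1 12.7 28.1 -5 2.6" --pt "0 0 23.1 12.7 28.1 -5 2.6" --pt "0 0 23.1 12.7 28.1 -5 2.6" --pt "0 0 23.1 12.7 28.1 -5 2.6" --pt "0 0 23.1 12.7 28.1 -5 2.6"

```text
time_s: 3.48
ee_pos: [565.1, 211.0, 176.8]
ee_rot: [-3.142, -0.0, 1.518]
wrist_force: [-0.2, 0.7, 0.1]
width: 26.0
grasp_force: 0.0
```

Request:
move_arm --pt "0 0 0 0 0.1 -6 2.6" --pt "0 0 0 0 0.1 -9 2.6" --pt "0 0 0 0 0.1 -11.4 2.6" --pt "0 0 0 0 0.1 -11.4 2.6" --pt "0 0 0 0 0.1 -11.4 0.6" --pt "0 0 0 0 0.1 -11.4 0.6" --pt "0 0 0 0 0.1 -11.4 0.6" --pt "0 0 0 0 0.1 -11.4 0.6" --newtons 40

```text
time_s: 4.47
ee_pos: [565.2, 213.0, 63.3]
ee_rot: [-3.141, -0.0, 1.519]
wrist_force: [-2.5, -1.7, 3.3]
width: 10.0
grasp_force: 39.4
```

Request:
move_arm --pt "0 0 0 -1 0.05 0 0.6" --pt "0 0 0 -3 0.15 0 0.6" --pt "0 0 0 -5 0.25 0 0.6" --pt "0 0 0 -7 0.35 0 0.6" --pt "0 0 0 -9 0.45 0 0.6" --pt "0 0 0 -11 0.55 0 0.6" --pt "0 0 0 -13 0.65 0 0.6" --pt "0 0 0 -14.4 0.72 0 0.6" --pt "0 0 0 -15.0 0.75 0 0.6" --pt "0 0 0 -15.0 0.75 0 0.6"

```text
time_s: 5.72
ee_pos: [415.5, 221.3, 63.2]
ee_rot: [3.141, -0.002, 1.519]
wrist_force: [-1.4, 5.2, 5.0]
width: 9.8
grasp_force: 41.0
```

Request:
move_arm --pt "0 0 0 -0.2 0 0 0.6" --pt "0 0 0 -0.2 0 0 0.6"

```text
time_s: 5.98
ee_pos: [415.3, 221.3, 63.2]
ee_rot: [3.138, -0.003, 1.519]
wrist_force: [2.4, 5.2, 2.8]
width: 9.5
grasp_force: 40.6
```

Request:
move_arm --pt "0 0 0 -0.4 0 0 0.6" --pt "0 0 0 -0.4 0 0 0.6" --pt "0 0 0 -0.4 0 0 0.6"

```text
time_s: 6.35
ee_pos: [415.2, 221.3, 63.3]
ee_rot: [3.128, -0.004, 1.519]
wrist_force: [13.1, 4.4, -8.3]
width: 9.3
grasp_force: 39.7
```

Request:
move_arm --pt "0 0 0 0.4 0 0 2.6" --pt "0 0 0 0.4 0 0 2.6" --pt "0 0 0 0.4 0 0 2.6" --pt "0 0 0 0.4 0 5 2.6" --pt "0 0 0 0.4 0 10 2.6" --pt "0 0 -10 1.5 -6 12 2.6" --pt "0 0 -20 3 -12 12 2.6" --pt "0 0 -30 4.5 -18 12 2.6" --pt "0 0 -40 6 -24 12 2.6" --pt "0 0 -50 8 -30 12 2.6" --pt "0 0 -60 9.5 -36 12 2.6" --pt "0 0 -70 11 -40 12 2.6"

```text
time_s: 7.85
ee_pos: [518.5, -182.2, 181.9]
ee_rot: [-3.14, 0.001, 0.29]
wrist_force: [0.5, 0.2, -0.3]
width: 26.1
grasp_force: 0.0
```

Run:
```python
from h import *
o=status.get_obs(); print(o['ee_pos'],o['ee_rot'],o['joint_pos'][5])
t=vision.snapshot('top');s=vision.snapshot('scene');np.save('pics/t1.npy',t);np.save('pics/s1.npy',s)
for x in ((600-150+7,357+7),(594-150,61+7)):
    print(proj('top',[*x,24]),proj('scene',[*x,24]))
stack('pics/c.png',crop(t,180,310,200,265,4.6),crop(s,360,500,205,310,2.8))
```

```text
[ 518.53433248 -182.18618539  181.88541178] [-3.14047296e+00  8.79284896e-04  2.89891358e-01] 0.8151165509071768
[[195.53915334 265.43538384]] [[497.10155211 288.08722026]]
[[294.77745118 268.10868762]] [[404.48225742 210.15112405]]
```

View pics/c.png

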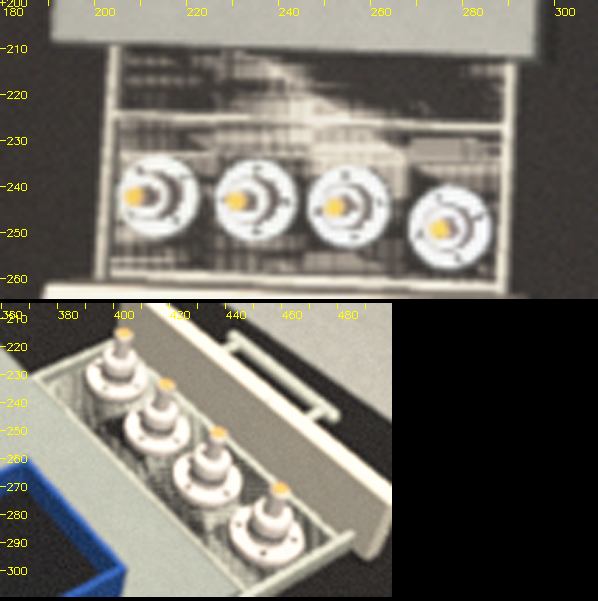

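Run:
```python
from h import *
fl=[(213.8,242.5),(235.2,243.4),(255.4,244.3),(277.3,248.8)]
tt=[(208.6,242.3),(230.8,243.2),(252.1,244.7),(275.2,249.5)]
ts=[(459.9,270.9),(437.7,250.9),(418.8,233.4),(403.4,215.6)]
for f,a,b in zip(fl,tt,ts):
    r=tri(a,b); print('fl',at('top',f,22).round(1),'tri',r.x.round(1),'top@72',at('top',a,72).round(1),'res',np.abs(r.fun).max().round(2))
```

```text
fl [524.  310.4] tri [525.  310.5  71.5] top@72 [525.1 310.3] res 0.02
fl [520.1 245.9] tri [521.3 246.4  71.9] top@72 [521.3 246.3] res 0.01
fl [516.3 185.2] tri [516.3 184.8  72.1] top@72 [515.9 185.2] res 0.15
fl [501.7 119.6] tri [501.6 118.8  70.5] top@72 [501.1 119.2] res 0.23
```

Request:
move_arm --pt "0 0 -10 1.4 -2.05 0 3.2" --pt "0 0 -10 1.4 -2.05 0 3.2" --pt "0 0 -10 1.4 -2.05 -5 3.2" --pt "0 0 -10 1.4 -2.05 -8 3.2" --pt "0 0 -10 1.4 -2.05 -10.6 3.2" --pt "0 0 -10 1.4 -2.05 -10.6 3.2" --pt "0 0 -10 1.4 -2.05 -10.6 1" --pt "0 0 -10 1.4 -2.05 -10.6 1" --pt "0 0 -10 1.4 -2.05 -10.6 1" --pt "0 0 -10 1.4 -2.05 -10.6 1" --pt "0 0 -10 1.4 -2.05 -10.6 1" --newtons 40

```text
time_s: 9.32
ee_pos: [534.5, -203.6, 78.5]
ee_rot: [3.133, -0.004, 0.13]
wrist_force: [-0.3, -11.5, 2.3]
width: 13.3
grasp_force: 43.6
```

Request:
move_arm --pt "0 0 0 -0.1 -0.15 -0.1 1" --pt "0 0 10 -0.1 -0.15 -0.1 1" --pt "0 0 20 -0.1 -0.15 -0.1 1" --pt "0 0 30 -0.1 -0.15 -0.1 1" --pt "0 0 40 -0.1 -0.15 -0.1 1" --pt "0 0 50 -0.1 -0.15 -0.1 1" --pt "0 0 60 -0.1 -0.15 -0.1 1" --pt "0 0 70 -0.1 -0.15 -0.1 1" --pt "0 0 80 -0.1 -0.15 -0.1 1" --pt "0 0 90 -0.1 -0.15 -0.1 1" --pt "0 0 95 -0.1 -0.15 -0.1 1" --pt "0 0 95 -0.1 -0.15 -0.1 1"

```text
time_s: 10.82
ee_pos: [531.9, -201.8, 78.3]
ee_rot: [-3.14, 0.002, 1.787]
wrist_force: [-4.8, -2.4, 13.7]
width: 13.3
grasp_force: 45.6
```

Request:
move_arm --pt "0 0 0 0.1 -1 0.1 1" --pt "0 0 0 0.25 -2.5 0.1 1" --pt "0 0 0 0.4 -4 0.1 1" --pt "0 0 0 0.55 -5.5 0.1 1" --pt "0 0 0 0.7 -7 0.1 1" --pt "0 0 0 0.85 -8.5 0.1 1" --pt "0 0 0 1.0 -10 0.1 1" --pt "0 0 0 1.15 -11.5 0.1 1" --pt "0 0 0 1.3 -13 0.1 1" --pt "0 0 0 1.45 -14.5 0.1 1" --pt "0 0 0 1.55 -15.4 0.1 1" --pt "0 0 0 1.55 -15.4 0.1 1"

```text
time_s: 12.32
ee_pos: [546.8, -356.0, 78.4]
ee_rot: [-3.139, 0.001, 1.786]
wrist_force: [-4.5, -1.7, 8.9]
width: 13.5
grasp_force: 43.8
```

Request:
move_arm --pt "0 0 0 0 0 0 3.2" --pt "0 0 0 0 0 0 3.2" --pt "0 0 0 0 0 5 3.2" --pt "0 0 0 0 0 9 4.0" --pt "0 0 -5 -1 10 9 4.0" --pt "0 0 -10 -2 20 9 4.0" --pt "0 0 -15.3 -3.5 26 9 4.0" --pt "0 0 -15.3 -4 32 9 4.0" --pt "0 0 -15.3 -4.5 38 9 4.0" --pt "0 0 -15.3 -4.5 43 9 4.0" --pt "0 0 -15.3 -4.5 46 9 4.0" --pt "0 0 -15.3 -4.5 47.5 9 4.0"

```text
time_s: 13.82
ee_pos: [500.6, 122.6, 165.6]
ee_rot: [-3.139, -0.001, 1.518]
wrist_force: [0.1, -0.8, -0.5]
width: 39.9
grasp_force: 0.0
```

```bash
cat >> h.py <<'E'
def yellow(z=72,box=(180,320,195,280)):
    im=vision.snapshot('top'); h=cv2.cvtColor(im,cv2.COLOR_RGB2HSV)
    m=cv2.inRange(h,(15,90,120),(35,255,255)); c0,c1,r0,r1=box; k=np.zeros_like(m); k[r0:r1,c0:c1]=m[r0:r1,c0:c1]
    n,_,st,ce=cv2.connectedComponentsWithStats(k)
    for i in range(1,n):
        if st[i,4]>=5: print('cap',ce[i].round(1),st[i,4],at('top',ce[i],z).round(1))
    return im
E
python3 - <<'E'
from h import *
o=status.get_obs(); print(o['ee_pos'],o['ee_rot'],o['wrist_force'])
t=yellow(); print('fix'); yellow(44,(325,470,200,270))
cv2.imwrite('pics/d.png',np.vstack([crop(t,180,460,195,280,2.8)]))
E
```

```text
[500.61906424 122.55334003 165.59644386] [-3.13906547e+00 -7.09918484e-04  1.51821969e+00] [ 0.07252251 -0.79730749 -0.50757675]
cap [209.  242.2] 12 [525.4 309.1]
fix
```

View pics/d.png

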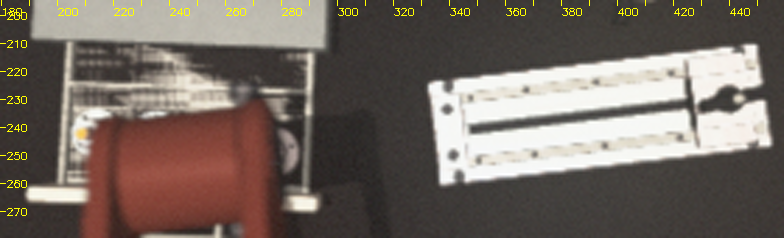

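Request:
move_arm --pt "0 0 0 0.1 -0.33 0 4" --pt "0 0 0 0.1 -0.33 -5 4" --pt "0 0 0 0.1 -0.33 -9 4" --pt "0 0 0 0.1 -0.33 -11.2 4" --pt "0 0 0 0.1 -0.33 -11.2 4" --pt "0 0 0 0.1 -0.33 -11.2 2.5" --pt "0 0 0 0.1 -0.33 -11.2 2.5" --pt "0 0 0 0.1 -0.33 -11.2 2.5" --pt "0 0 0 0.1 -0.33 -11.2 2.5" --newtons 40

```text
time_s: 15.05
ee_pos: [505.5, 114.3, 55.8]
ee_rot: [3.139, 0.0, 1.513]
wrist_force: [0.8, -1.2, 7.1]
width: 28.2
grasp_force: 38.9
```

Request:
move_arm --pt "0 0 0 0 0 0.2 4" --pt "0 0 0 0 0 0.2 4" --pt "0 0 0 0 0.5 0.2 4" --pt "0 0 0 0 0.5 0.2 4" --pt "0 0 0 0 0.5 0.2 2.5" --pt "0 0 0 0 0.5 0.2 2.5" --pt "0 0 0 0 0.5 0.2 2.5" --pt "0 0 0 0 0.5 0.2 2.5" --newtons 40

```text
time_s: 16.05
ee_pos: [503.1, 121.5, 56.2]
ee_rot: [-3.14, -0.001, 1.514]
wrist_force: [-1.8, 0.7, 4.1]
width: 28.1
grasp_force: 39.2
```

Request:
move_arm --pt "0 0 0 0 0 3 2.5" --pt "0 0 0 0 0 8 2.5" --pt "0 0 0 0 0 11 2.5" --pt "0 0 0 0 0 11 2.5" --pt "0 0 0 0 0 11 2.5"

```text
time_s: 16.68
ee_pos: [501.8, 120.9, 164.0]
ee_rot: [-3.137, 0.0, 1.514]
wrist_force: [0.4, 0.4, -2.1]
width: 28.2
grasp_force: 40.0
```

Run:
```python
from h import *
o=status.get_obs(); print(o['ee_pos'],o['ee_rot'],o['wrist_force'],o['width'])
t=vision.snapshot('scene')
print(proj('scene',o['ee_pos']))
cv2.imwrite('pics/e.png',crop(t,330,510,90,310,2.7))
```

```text
[501.8002166  120.87555446 163.96290954] [-3.13693823e+00  4.09133137e-04  1.51410974e+00] [ 0.35636463  0.35765191 -2.13126543] 28.17820726476068
[[409.20227592 184.88057315]]
```

View pics/e.png

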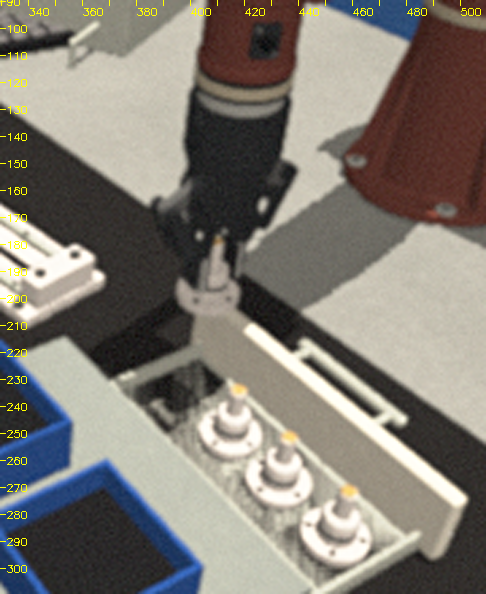

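Request:
move_arm --pt "0 0 2 0.5 -6 0 2.5" --pt "0 0 4 1 -12 0 2.5" --pt "0 0 7 1.6 -18 0 2.5" --pt "0 0 9 2 -22 0 2.5" --pt "0 0 9 2.15 -23.3 0 2.5" --pt "0 0 9 2.15 -23.3 -5 2.5" --pt "0 0 9 2.15 -23.3 -6 2.5" --pt "0 0 9 2.15 -23.3 -6 2.5" --pt "0 0 9 2.15 -23.3 -6 2.5"

```text
time_s: 17.85
ee_pos: [526.1, -111.7, 107.6]
ee_rot: [3.14, 0.001, 1.672]
wrist_force: [0.1, 0.5, -1.4]
width: 28.0
grasp_force: 40.0
```

Run:
```python
from h import *
o=status.get_obs(); print(o['ee_pos'],o['ee_rot'],o['wrist_force'],o['width'])
t=vision.snapshot('scene');np.save('pics/s2.npy',t)
o=status.get_obs(); print(o['ee_pos'])
F=lambda y,x=0,z=14: np.array([535.1,-229.1])+y*np.array([-.1002,.995])+x*np.array([.995,.1002])
for x in(-29,29): print('fence end',proj('scene',[*F(147,x),23]),proj('scene',[*F(-170,x),23]))
print(proj('scene',[*o['ee_pos'][:2],o['ee_pos'][2]+16]),proj('scene',[*o['ee_pos'][:2],o['ee_pos'][2]-46]))
cv2.imwrite('pics/f.png',crop(t,290,390,90,220,4.5))
```

```text
[ 526.10529486 -111.65134628  107.59479957] [3.14028284e+00 6.02904969e-04 1.67210535e+00] [ 0.05463676  0.51992379 -1.37822482] 28.04385952211693
[ 526.40836971 -111.83945243  108.00855644]
fence end [[354.84945787 187.54004612]] [[290.79159127 144.11822552]]
fence end [[339.50243008 195.65227843]] [[276.37670636 149.96156035]]
[[340.08043434 157.19170404]] [[339.76784692 176.0068804 ]]
```

View pics/f.png

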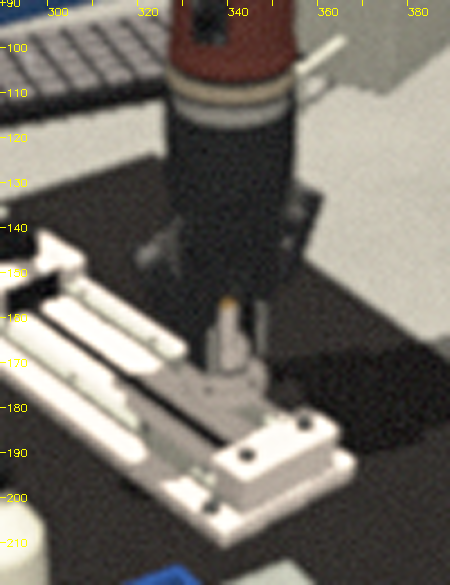

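Request:
move_arm --pt "0 0 0 -0.28 0 -1 2.5" --pt "0 0 0 -0.28 0 -1.5 2.5" --pt "0 0 0 -0.28 0 -1.5 2.5" --pt "0 0 0 -0.28 0 -1.5 2.5" --pt "0 0 0 -0.28 0 -1.5 2.5" --pt "0 0 0 -0.28 0 -1.5 2.5"

```text
time_s: 18.65
ee_pos: [522.4, -112.0, 91.5]
ee_rot: [-3.141, -0.0, 1.671]
wrist_force: [0.3, -0.7, -2.0]
width: 28.0
grasp_force: 40.0
```

Request:
move_arm --pt "0 0 0 0.06 0 -1 2.5" --pt "0 0 0 0.06 0 -2 2.5" --pt "0 0 0 0.06 0 -2.6 2.5" --pt "0 0 0 0.06 0 -2.95 2.5" --pt "0 0 0 0.06 0 -2.95 2.5" --pt "0 0 0 0.06 0 -2.95 2.5"

```text
time_s: 19.4
ee_pos: [523.1, -112.0, 62.1]
ee_rot: [-3.141, 0.0, 1.671]
wrist_force: [-0.6, 0.2, -2.0]
width: 28.2
grasp_force: 40.0
```

Request:
move_arm --pt "0 0 0 0 0 -0.15 2.5" --pt "0 0 0 0 0 -0.25 2.5" --pt "0 0 0 0 0 -0.25 2.5"

```text
time_s: 19.77
ee_pos: [523.3, -112.1, 60.3]
ee_rot: [-3.141, 0.0, 1.671]
wrist_force: [-2.2, 0.9, 5.3]
width: 28.2
grasp_force: 40.6
```

Request:
move_arm --pt "0 0 0 0 0 0.1 4.2" --pt "0 0 0 0 0 0.1 4.2" --pt "0 0 0 0 0 0.1 4.2" --pt "0 0 0 0 0 4 4.2" --pt "0 0 0 0 0 10 4.2" --pt "0 0 0 0 0 10 4.2" --pt "0 0 0 0 0 10 4.2"

```text
time_s: 20.65
ee_pos: [522.8, -111.9, 159.4]
ee_rot: [-3.141, -0.0, 1.671]
wrist_force: [-0.4, 0.9, -0.2]
width: 42.2
grasp_force: 0.0
```

Run:
```python
from h import *
o=status.get_obs(); print(o['ee_pos'],o['ee_rot'][2])
t=yellow()
```

```text
[ 522.79077519 -111.89015331  159.38072192] 1.671202590957751
cap [208.9 241.3] 9 [527.8 309.5]
cap [231.  242.5] 14 [523.3 245.8]
cap [252.1 243.9] 8 [518.3 185.1]
```

Request:
move_arm --pt "0 0 -2 0 6 0 4.2" --pt "0 0 -4 0 12 0 4.2" --pt "0 0 -6 -0.3 18 0 4.2" --pt "0 0 -9 -0.6 24 0 4.2" --pt "0 0 -9 -0.65 28 0 4.2" --pt "0 0 -9 -0.65 29.7 -2 4.2" --pt "0 0 -9 -0.65 29.7 -4 4.2" --pt "0 0 -9 -0.65 29.7 -4 4.2" --pt "0 0 -9 -0.65 29.7 -4 4.2" --pt "0 0 -9 -0.65 29.7 -4 4.2" --pt "0 0 -9 -0.65 29.7 -4 4.2"

```text
time_s: 22.08
ee_pos: [517.0, 184.9, 120.1]
ee_rot: [3.141, -0.001, 1.514]
wrist_force: [-0.1, -0.1, -0.6]
width: 42.1
grasp_force: 0.0
```

Request:
move_arm --pt "0 0 0 -0.05 0 -3 4.2" --pt "0 0 0 -0.05 0 -5 4.2" --pt "0 0 0 -0.05 0 -6.4 4.2" --pt "0 0 0 -0.05 0 -6.4 4.2" --pt "0 0 0 -0.05 0 -6.4 4.2" --pt "0 0 0 -0.05 0 -6.4 2.5" --pt "0 0 0 -0.05 0 -6.4 2.5" --pt "0 0 0 -0.05 0 -6.4 2.5" --pt "0 0 0 -0.05 0 -6.4 2.5" --pt "0 0 0 -0.05 0 -6.4 2.5" --newtons 40

```text
time_s: 23.32
ee_pos: [517.3, 185.4, 56.8]
ee_rot: [3.139, -0.001, 1.514]
wrist_force: [0.2, -0.2, 5.6]
width: 28.0
grasp_force: 39.9
```

Request:
move_arm --pt "0 0 0 0 0 3 2.5" --pt "0 0 0 0 0 7 2.5" --pt "0 0 0 0 0 10.5 2.5" --pt "0 0 0 0 0 10.5 2.5" --pt "0 0 0 0 0 10.5 2.5"

```text
time_s: 23.95
ee_pos: [514.4, 184.8, 158.5]
ee_rot: [-3.138, 0.001, 1.514]
wrist_force: [1.1, 0.5, -1.7]
width: 28.4
grasp_force: 40.0
```

Request:
move_arm --pt "0 0 2 0.1 -6 0 2.5" --pt "0 0 4 0.3 -12 0 2.5" --pt "0 0 6 0.6 -18 0 2.5" --pt "0 0 8 0.9 -24 0 2.5" --pt "0 0 9 1.2 -30 0 2.5" --pt "0 0 9 1.3 -34 0 2.5" --pt "0 0 9 1.3 -35 0 2.5" --pt "0 0 9 1.3 -35 -5 2.5" --pt "0 0 9 1.3 -35 -6 2.5" --pt "0 0 9 1.3 -35 -6 2.5" --pt "0 0 9 1.3 -35 -6 2.5" --pt "0 0 9 1.3 -35 -6 2.5"

```text
time_s: 25.45
ee_pos: [530.2, -165.1, 102.1]
ee_rot: [3.139, 0.001, 1.672]
wrist_force: [-0.5, 0.0, -1.4]
width: 28.2
grasp_force: 39.9
```

Request:
move_arm --pt "0 0 0 -0.15 0 -1 2.5" --pt "0 0 0 -0.15 0 -2 2.5" --pt "0 0 0 -0.15 0 -2 2.5" --pt "0 0 0 -0.15 0 -2 2.5" --pt "0 0 0 -0.15 0 -2 2.5"

```text
time_s: 26.08
ee_pos: [527.6, -165.1, 80.5]
ee_rot: [-3.141, 0.0, 1.671]
wrist_force: [0.7, 0.1, -1.6]
width: 28.3
grasp_force: 39.9
```

Request:
move_arm --pt "0 0 0 0.08 0 -0.8 2.5" --pt "0 0 0 0.08 0 -1.5 2.5" --pt "0 0 0 0.08 0 -1.8 2.5" --pt "0 0 0 0.08 0 -2.0 2.5" --pt "0 0 0 0.08 0 -2.0 2.5" --pt "0 0 0 0.08 0 -2.0 2.5"

```text
time_s: 26.82
ee_pos: [528.0, -165.2, 60.8]
ee_rot: [-3.14, 0.0, 1.671]
wrist_force: [-3.1, -0.8, 5.2]
width: 28.2
grasp_force: 40.5
```

Request:
move_arm --pt "0 0 0 0 0 0.1 4.2" --pt "0 0 0 0 0 0.1 4.2" --pt "0 0 0 0 0 0.1 4.2" --pt "0 0 0 0 0 4 4.2" --pt "0 0 0 0 0 10 4.2" --pt "0 0 0 0 0 10 4.2" --pt "0 0 0 0 0 10 4.2"

```text
time_s: 27.7
ee_pos: [528.1, -164.8, 160.4]
ee_rot: [-3.141, -0.0, 1.671]
wrist_force: [-1.3, 0.4, -0.8]
width: 42.1
grasp_force: 0.0
```

Run:
```python
from h import *
o=status.get_obs(); print(o['ee_pos'],o['ee_rot'][2])
t=yellow(); np.save('pics/t3.npy',t)
```

```text
[ 528.14629321 -164.79517205  160.39872186] 1.6712699820748038
cap [209.1 241.2] 9 [528.1 308.8]
cap [230.8 242.5] 11 [523.4 246.3]
```

Request:
move_arm --pt "0 0 -2 0 6 0 4.2" --pt "0 0 -4 0 12 0 4.2" --pt "0 0 -6 -0.3 18 0 4.2" --pt "0 0 -9 -0.6 24 0 4.2" --pt "0 0 -9 -0.7 30 0 4.2" --pt "0 0 -9 -0.7 36 0 4.2" --pt "0 0 -9 -0.7 40 0 4.2" --pt "0 0 -9 -0.7 41.1 -2 4.2" --pt "0 0 -9 -0.7 41.1 -4 4.2" --pt "0 0 -9 -0.7 41.1 -4 4.2" --pt "0 0 -9 -0.7 41.1 -4 4.2" --pt "0 0 -9 -0.7 41.1 -4 4.2"

```text
time_s: 29.25
ee_pos: [522.0, 245.3, 121.1]
ee_rot: [3.141, -0.001, 1.513]
wrist_force: [0.5, 0.2, 0.5]
width: 42.0
grasp_force: 0.0
```

Request:
move_arm --pt "0 0 0 -0.1 0.1 -3 4.2" --pt "0 0 0 -0.1 0.1 -5 4.2" --pt "0 0 0 -0.1 0.1 -6.5 4.2" --pt "0 0 0 -0.1 0.1 -6.5 4.2" --pt "0 0 0 -0.1 0.1 -6.5 4.2" --pt "0 0 0 -0.1 0.1 -6.5 2.5" --pt "0 0 0 -0.1 0.1 -6.5 2.5" --pt "0 0 0 -0.1 0.1 -6.5 2.5" --pt "0 0 0 -0.1 0.1 -6.5 2.5" --pt "0 0 0 -0.1 0.1 -6.5 2.5" --newtons 40

```text
time_s: 30.5
ee_pos: [521.6, 247.6, 56.8]
ee_rot: [3.139, -0.001, 1.514]
wrist_force: [0.5, 0.0, 5.9]
width: 28.4
grasp_force: 39.9
```

Request:
move_arm --pt "0 0 0 0 0 3 2.5" --pt "0 0 0 0 0 7 2.5" --pt "0 0 0 0 0 10.5 2.5" --pt "0 0 0 0 0 10.5 2.5" --pt "0 0 0 0 0 10.5 2.5"

```text
time_s: 31.12
ee_pos: [518.4, 246.6, 158.0]
ee_rot: [-3.137, 0.001, 1.514]
wrist_force: [-0.3, -0.5, -2.2]
width: 28.3
grasp_force: 40.1
```

Request:
move_arm --pt "0 0 2 0.1 -6 0 2.5" --pt "0 0 4 0.3 -12 0 2.5" --pt "0 0 6 0.6 -18 0 2.5" --pt "0 0 8 0.9 -24 0 2.5" --pt "0 0 9 1.2 -30 0 2.5" --pt "0 0 9 1.4 -36 0 2.5" --pt "0 0 9 1.4 -42 0 2.5" --pt "0 0 9 1.4 -45.5 0 2.5" --pt "0 0 9 1.4 -46.6 -3 2.5" --pt "0 0 9 1.4 -46.6 -5.6 2.5" --pt "0 0 9 1.4 -46.6 -5.6 2.5" --pt "0 0 9 1.4 -46.6 -5.6 2.5"

```text
time_s: 32.62
ee_pos: [533.6, -218.4, 103.4]
ee_rot: [-3.139, -0.001, 1.671]
wrist_force: [0.5, -0.8, -1.4]
width: 28.3
grasp_force: 40.1
```

Request:
move_arm --pt "0 0 0 0 0 -1 2.5" --pt "0 0 0 0 0 -2 2.5" --pt "0 0 0 0 0 -2 2.5" --pt "0 0 0 0 0 -2 2.5" --pt "0 0 0 0 0 -2 2.5"

```text
time_s: 33.25
ee_pos: [534.4, -219.1, 84.7]
ee_rot: [3.142, 0.0, 1.671]
wrist_force: [-0.3, -0.2, -3.2]
width: 28.0
grasp_force: 40.1
```

Request:
move_arm --pt "0 0 0 -0.03 0 -0.8 2.5" --pt "0 0 0 -0.03 0 -1.6 2.5" --pt "0 0 0 -0.03 0 -2.0 2.5" --pt "0 0 0 -0.03 0 -2.4 2.5" --pt "0 0 0 -0.03 0 -2.4 2.5" --pt "0 0 0 -0.03 0 -2.4 2.5"

```text
time_s: 34.0
ee_pos: [533.8, -218.9, 60.9]
ee_rot: [-3.14, -0.0, 1.671]
wrist_force: [-3.3, 1.7, 3.9]
width: 28.3
grasp_force: 40.5
```

Request:
move_arm --pt "0 0 0 0 0 0.1 4.2" --pt "0 0 0 0 0 0.1 4.2" --pt "0 0 0 0 0 0.1 4.2" --pt "0 0 0 0 0 4 4.2" --pt "0 0 0 0 0 10 4.2" --pt "0 0 0 0 0 10 4.2" --pt "0 0 0 0 0 10 4.2"

```text
time_s: 34.88
ee_pos: [533.8, -218.9, 160.5]
ee_rot: [-3.141, 0.0, 1.671]
wrist_force: [-0.2, 0.9, 0.6]
width: 41.9
grasp_force: 0.0
```

Run:
```python
from h import *
o=status.get_obs(); print(o['ee_pos'],o['ee_rot'][2])
t=yellow(); np.save('pics/t4.npy',t)
```

```text
[ 533.8405979  -218.93493197  160.47020989] 1.6711921681927255
cap [209.2 242. ] 10 [525.9 308.5]
```

Request:
move_arm --pt "0 0 -2 0 6 0 4.2" --pt "0 0 -4 0 12 0 4.2" --pt "0 0 -6 -0.3 18 0 4.2" --pt "0 0 -9 -0.6 24 0 4.2" --pt "0 0 -9 -0.9 30 0 4.2" --pt "0 0 -9 -0.9 36 0 4.2" --pt "0 0 -9 -0.9 42 0 4.2" --pt "0 0 -9 -0.9 48 0 4.2" --pt "0 0 -9 -0.9 52 0 4.2" --pt "0 0 -9 -0.9 52.9 -3 4.2" --pt "0 0 -9 -0.9 52.9 -4 4.2" --pt "0 0 -9 -0.9 52.9 -4 4.2"

```text
time_s: 36.42
ee_pos: [523.0, 308.7, 117.6]
ee_rot: [-3.136, 0.003, 1.514]
wrist_force: [0.6, 0.0, -0.3]
width: 42.2
grasp_force: 0.0
```

Request:
move_arm --pt "0 0 0 0 0 0 4.2" --pt "0 0 0 0 0 0 4.2" --pt "0 0 0 0 0 0 4.2"

```text
time_s: 36.8
ee_pos: [525.5, 309.9, 121.3]
ee_rot: [3.141, -0.001, 1.513]
wrist_force: [-0.1, 0.6, 0.1]
width: 41.7
grasp_force: 0.0
```

Request:
move_arm --pt "0 0 0 -0.1 0.05 -3 4.2" --pt "0 0 0 -0.1 0.05 -5 4.2" --pt "0 0 0 -0.1 0.05 -6.5 4.2" --pt "0 0 0 -0.1 0.05 -6.5 4.2" --pt "0 0 0 -0.1 0.05 -6.5 4.2" --pt "0 0 0 -0.1 0.05 -6.5 2.5" --pt "0 0 0 -0.1 0.05 -6.5 2.5" --pt "0 0 0 -0.1 0.05 -6.5 2.5" --pt "0 0 0 -0.1 0.05 -6.5 2.5" --pt "0 0 0 -0.1 0.05 -6.5 2.5" --newtons 40

```text
time_s: 38.05
ee_pos: [525.1, 311.1, 56.8]
ee_rot: [3.14, -0.002, 1.514]
wrist_force: [0.3, 0.3, 5.7]
width: 28.2
grasp_force: 40.0
```

Request:
move_arm --pt "0 0 0 0 0 3 2.5" --pt "0 0 0 0 0 7 2.5" --pt "0 0 0 0 0 10.5 2.5" --pt "0 0 0 0 0 10.5 2.5" --pt "0 0 0 0 0 10.5 2.5"

```text
time_s: 38.67
ee_pos: [522.3, 309.9, 158.0]
ee_rot: [-3.137, 0.002, 1.514]
wrist_force: [0.0, -0.5, -3.5]
width: 28.1
grasp_force: 39.9
```

Request:
move_arm --pt "0 0 2 0.1 -6 0 2.5" --pt "0 0 4 0.3 -12 0 2.5" --pt "0 0 6 0.6 -18 0 2.5" --pt "0 0 8 0.9 -24 0 2.5" --pt "0 0 9 1.2 -30 0 2.5" --pt "0 0 9 1.5 -36 0 2.5" --pt "0 0 9 1.5 -42 0 2.5" --pt "0 0 9 1.5 -48 0 2.5" --pt "0 0 9 1.5 -54 0 2.5" --pt "0 0 9 1.5 -57.5 0 2.5" --pt "0 0 9 1.5 -58.3 -2 2.5" --pt "0 0 9 1.5 -58.3 -5 2.5"

```text
time_s: 40.17
ee_pos: [537.9, -272.0, 107.5]
ee_rot: [-3.139, -0.002, 1.67]
wrist_force: [0.2, 0.9, -2.9]
width: 27.8
grasp_force: 39.9
```

Request:
move_arm --pt "0 0 0 0 0 -1 2.5" --pt "0 0 0 0 0 -2 2.5" --pt "0 0 0 0 0 -2 2.5" --pt "0 0 0 0 0 -2 2.5" --pt "0 0 0 0 0 -2 2.5" --pt "0 0 0 0 0 -2 2.5"

```text
time_s: 40.92
ee_pos: [539.3, -272.7, 91.1]
ee_rot: [3.141, 0.001, 1.671]
wrist_force: [-0.6, -0.3, -1.9]
width: 28.0
grasp_force: 39.9
```

Request:
move_arm --pt "0 0 0 0 0 -1 2.5" --pt "0 0 0 0 0 -2 2.5" --pt "0 0 0 0 0 -2.6 2.5" --pt "0 0 0 0 0 -3.05 2.5" --pt "0 0 0 0 0 -3.05 2.5" --pt "0 0 0 0 0 -3.05 2.5"

```text
time_s: 41.68
ee_pos: [538.5, -272.3, 60.8]
ee_rot: [-3.139, -0.001, 1.671]
wrist_force: [-3.8, 1.5, 6.4]
width: 28.1
grasp_force: 40.6
```

Request:
move_arm --pt "0 0 0 0 0 0.1 4.2" --pt "0 0 0 0 0 0.1 4.2" --pt "0 0 0 0 0 0.1 4.2" --pt "0 0 0 0 0 4 4.2" --pt "0 0 0 0 0 10 4.2" --pt "0 0 6.6 0.8 -4 10 3.2" --pt "0 0 6.6 0.85 -8.35 10 3.2" --pt "0 0 6.6 0.85 -8.35 10 3.2" --pt "0 0 6.6 0.85 -8.35 10 3.2" --pt "0 0 6.6 0.85 -8.35 10 3.2"

```text
time_s: 42.92
ee_pos: [547.1, -354.6, 159.2]
ee_rot: [-3.14, -0.002, 1.787]
wrist_force: [0.1, -0.4, 0.3]
width: 31.9
grasp_force: 0.0
```

Run:
```python
from h import *
o=status.get_obs(); print(o['ee_pos'],o['ee_rot'])
t=yellow(76,(325,470,200,270)); s=vision.snapshot('scene')
stack('pics/g.png',crop(t,325,465,200,262,4.5),crop(s,262,375,130,212,3.7))
```

```text
[ 547.10540321 -354.60597669  159.2005422 ] [-3.14017357e+00 -1.58313814e-03  1.78732907e+00]
cap [412.7 233.5] 14 [ 538.9 -271.7]
cap [394.4 235.5] 11 [ 534.2 -219.7]
cap [375.2 238. ] 10 [ 528.3 -165.4]
cap [356.8 240. ] 10 [ 523.6 -113.2]
```

View pics/g.png

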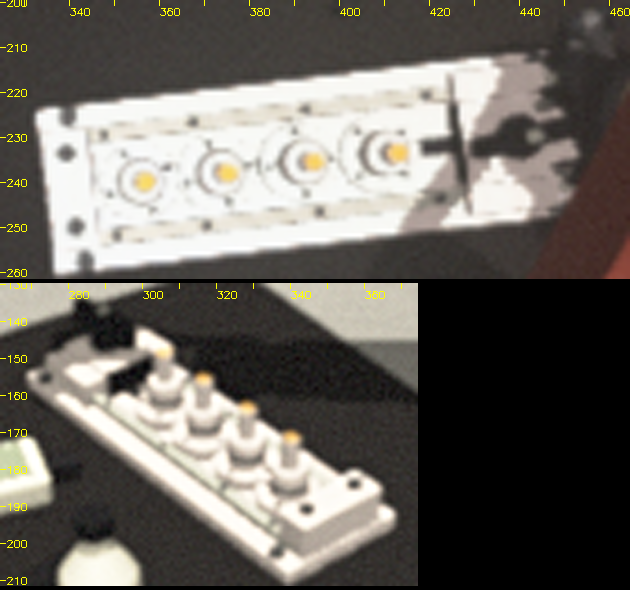

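Request:
move_arm --pt "0 0 0 0 -0.12 -4 3.2" --pt "0 0 0 0 -0.12 -6.5 3.2" --pt "0 0 0 0 -0.12 -7.95 3.2" --pt "0 0 0 0 -0.12 -7.95 3.2" --pt "0 0 0 0 -0.12 -7.95 1" --pt "0 0 0 0 -0.12 -7.95 1" --pt "0 0 0 0 -0.12 -7.95 1" --pt "0 0 0 0 -0.12 -7.95 1" --newtons 40

```text
time_s: 44.02
ee_pos: [547.3, -357.8, 81.7]
ee_rot: [-3.141, 0.001, 1.787]
wrist_force: [-5.6, -1.0, 6.3]
width: 13.4
grasp_force: 42.4
```

Request:
move_arm --pt "0 0 0 -0.1 1 0 1" --pt "0 0 0 -0.2 2 0 1" --pt "0 0 0 -0.3 3 0 1" --pt "0 0 0 -0.3 3 0 1" --pt "0 0 0 -0.3 3 0 1" --newtons 60

```text
time_s: 44.65
ee_pos: [544.4, -328.0, 81.8]
ee_rot: [-3.141, 0.002, 1.787]
wrist_force: [-4.5, -1.0, 6.1]
width: 12.7
grasp_force: 61.3
```

Request:
move_arm --pt "0 0 0 -0.03 0.25 0 1" --pt "0 0 0 -0.03 0.25 0 1" --pt "0 0 0 -0.03 0.25 0 1"

```text
time_s: 45.02
ee_pos: [544.3, -327.3, 81.8]
ee_rot: [-3.141, 0.005, 1.787]
wrist_force: [-4.0, -4.0, 2.8]
width: 12.7
grasp_force: 60.9
```

Request:
move_arm --pt "0 0 0 -0.03 0.25 0 1" --pt "0 0 0 -0.03 0.25 0 1" --pt "0 0 0 -0.03 0.25 0 1"

```text
time_s: 45.4
ee_pos: [544.1, -325.1, 81.8]
ee_rot: [-3.141, 0.006, 1.787]
wrist_force: [-4.7, -6.1, 1.9]
width: 12.5
grasp_force: 60.9
```

Request:
move_arm --pt "0 0 0 -0.02 0.2 0 1" --pt "0 0 0 -0.02 0.2 0 1" --pt "0 0 0 -0.02 0.2 0 1"

```text
time_s: 45.78
ee_pos: [544.0, -323.5, 81.8]
ee_rot: [-3.141, 0.006, 1.787]
wrist_force: [-4.5, -6.4, 2.3]
width: 12.7
grasp_force: 60.7
```

Request:
move_arm --pt "0 0 0 -0.02 0.2 0 1" --pt "0 0 0 -0.02 0.2 0 1" --pt "0 0 0 -0.02 0.2 0 1"

```text
time_s: 46.15
ee_pos: [543.9, -323.0, 81.9]
ee_rot: [3.141, 0.01, 1.787]
wrist_force: [-3.4, -10.4, -0.1]
width: 12.8
grasp_force: 60.4
```

Request:
move_arm --pt "0 0 0 -0.02 0.2 0 1" --pt "0 0 0 -0.02 0.2 0 1" --pt "0 0 0 -0.02 0.2 0 1"

```text
time_s: 46.52
ee_pos: [543.9, -322.6, 81.9]
ee_rot: [3.141, 0.013, 1.787]
wrist_force: [-3.9, -13.7, -2.1]
width: 12.8
grasp_force: 60.1
```

Request:
move_arm --pt "0 0 0 -0.02 0.2 0 1" --pt "0 0 0 -0.02 0.2 0 1" --pt "0 0 0 -0.02 0.2 0 1"

```text
time_s: 46.9
ee_pos: [543.8, -322.2, 81.9]
ee_rot: [3.141, 0.016, 1.787]
wrist_force: [-3.1, -18.5, -4.1]
width: 13.0
grasp_force: 59.8
```

Request:
move_arm --pt "0 0 -10 0.02 -0.2 0 1" --pt "0 0 -20 0.02 -0.2 0 1" --pt "0 0 -30 0.02 -0.2 0 1" --pt "0 0 -40 0.02 -0.2 0 1" --pt "0 0 -50 0.02 -0.2 0 1" --pt "0 0 -60 0.02 -0.2 0 1" --pt "0 0 -70 0.02 -0.2 0 1" --pt "0 0 -80 0.02 -0.2 0 1" --pt "0 0 -88 0.02 -0.2 0 1" --pt "0 0 -94 0.02 -0.2 0 1" --pt "0 0 -98 0.02 -0.2 0 1" --pt "0 0 -98 0.02 -0.2 0 1"

```text
time_s: 48.4
ee_pos: [544.2, -322.9, 81.9]
ee_rot: [3.128, -0.003, 0.078]
wrist_force: [-1.9, -14.8, -2.8]
width: 12.7
grasp_force: 60.5
```

Run:
```python
from h import *
o=status.get_obs(); print(o['ee_pos'],o['ee_rot'],o['wrist_force'],o['wrist_torque'],o['width'])
```

```text
[ 544.16986296 -322.87338582   81.94932725] [ 3.12830773 -0.00344697  0.07833144] [ -1.90337494 -14.76004655  -2.76035053] [-2.25925473  0.54958356  0.46717384] 12.705920987767318
```

Request:
move_arm --pt "0 0 1.5 0.05 -0.4 0 1" --pt "0 0 1.5 0.05 -0.5 0 1" --pt "0 0 1.5 0.05 -0.5 0 3.2" --pt "0 0 1.5 0.05 -0.5 0 3.2" --pt "0 0 1.5 0.05 -0.5 0 3.2" --pt "0 0 1.5 0.05 -0.5 5 3.2" --pt "0 0 1.5 0.05 -0.5 10 3.2" --pt "0 0 1.5 -4 8 12 2.6" --pt "0 0 1.5 -10 12 12 2.6" --pt "0 0 1.5 -12 14 12 2.6" --pt "0 0 1.5 -12 14 12 2.6" --pt "0 0 1.5 -12 14 12 2.6"

```text
time_s: 49.9
ee_pos: [423.6, -176.0, 200.7]
ee_rot: [3.141, -0.002, 0.103]
wrist_force: [-0.1, -2.0, 0.8]
width: 26.0
grasp_force: 0.0
```

Run:
```python
from h import *
o=status.get_obs(); print(o['ee_pos'],o['ee_rot'])
t=yellow(76,(325,470,200,270)); s=vision.snapshot('scene')
stack('pics/i.png',crop(t,180,465,200,262,2.8),crop(s,262,452,130,282,2.6))
```

```text
[ 423.57566402 -175.95082641  200.72790616] [ 3.14121626e+00 -1.96978181e-03  1.02856218e-01]
cap [409.4 233.9] 11 [ 538.  -262.2]
cap [391.2 236. ] 10 [ 533.1 -210.8]
cap [372.6 238.1] 11 [ 528.2 -158.2]
cap [354.8 240. ] 10 [ 523.8 -107.6]
```

View pics/i.png

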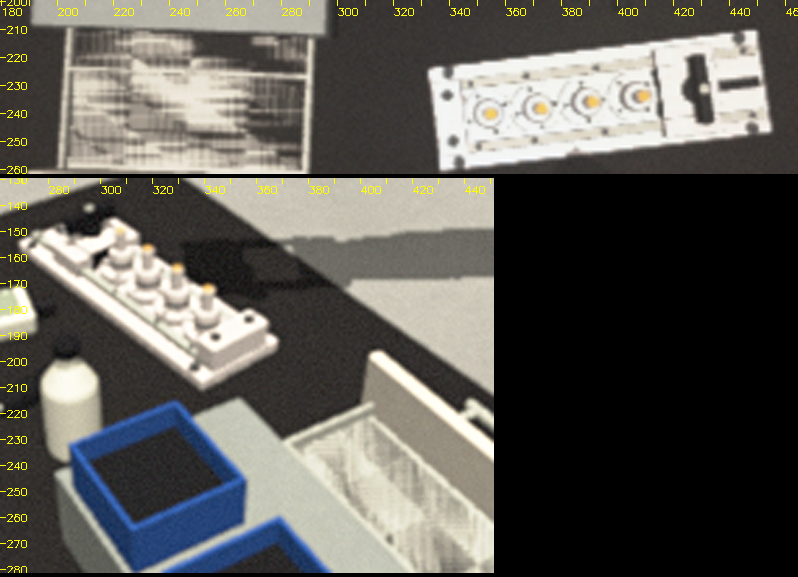

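Request:
move_arm --pt "0 0 10 0 5 0 2.6" --pt "0 0 20 0 10 0 2.6" --pt "0 0 30 0 15 0 2.6" --pt "0 0 40 0 20 0 2.6" --pt "0 0 50 0 25 0 2.6" --pt "0 0 60 -0.5 30 0 2.6" --pt "0 0 70 -0.8 35 0 2.6" --pt "0 0 80 -0.8 39 0 2.6" --pt "0 0 81 -0.8 39.7 -5 2.6" --pt "0 0 81 -0.8 39.7 -6 2.6" --pt "0 0 81 -0.8 39.7 -6 2.6" --pt "0 0 81 -0.8 39.7 -6 2.6"

```text
time_s: 51.5
ee_pos: [416.8, 220.7, 141.8]
ee_rot: [3.14, -0.001, 1.514]
wrist_force: [0.0, -1.0, -0.1]
width: 26.0
grasp_force: 0.0
```

Request:
move_arm --pt "0 0 0 0 0 0 2.6" --pt "0 0 0 0 0 0 2.6" --pt "0 0 0 0 0 0 2.6"

```text
time_s: 51.88
ee_pos: [415.4, 220.8, 140.8]
ee_rot: [3.141, -0.001, 1.516]
wrist_force: [0.0, -0.3, 0.4]
width: 26.3
grasp_force: 0.0
```

Request:
move_arm --pt "0 0 0 0 0 -3 2.6" --pt "0 0 0 0 0 -6 2.6" --pt "0 0 0 0 0 -7.8 2.6" --pt "0 0 0 0 0 -7.8 2.6" --pt "0 0 0 0 0 -7.8 2.6" --pt "0 0 0 0 0 -7.8 0.6" --pt "0 0 0 0 0 -7.8 0.6" --pt "0 0 0 0 0 -7.8 0.6" --pt "0 0 0 0 0 -7.8 0.6" --newtons 50

```text
time_s: 53.0
ee_pos: [416.3, 221.3, 63.6]
ee_rot: [3.14, -0.001, 1.516]
wrist_force: [-0.7, -0.9, 6.6]
width: 9.0
grasp_force: 49.2
```

Request:
move_arm --pt "0 0 0 1 -0.05 0 0.6" --pt "0 0 0 3 -0.15 0 0.6" --pt "0 0 0 5 -0.25 0 0.6" --pt "0 0 0 7 -0.35 0 0.6" --pt "0 0 0 9 -0.45 0 0.6" --pt "0 0 0 11 -0.55 0 0.6" --pt "0 0 0 13 -0.65 0 0.6" --pt "0 0 0 14.2 -0.72 0 0.6" --pt "0 0 0 14.8 -0.75 0 0.6" --pt "0 0 0 15.1 -0.75 0 0.6" --pt "0 0 0 15.1 -0.75 0 0.6"

```text
time_s: 54.38
ee_pos: [565.3, 212.9, 63.6]
ee_rot: [-3.138, 0.001, 1.516]
wrist_force: [-5.1, -2.0, 10.5]
width: 9.1
grasp_force: 50.4
```

Request:
move_arm --pt "0 0 0 0.2 0 0 0.6" --pt "0 0 0 0.2 0 0 0.6" --pt "0 0 0 0.2 0 0 0.6"

```text
time_s: 54.75
ee_pos: [565.4, 212.9, 63.6]
ee_rot: [-3.133, 0.002, 1.516]
wrist_force: [-9.3, -3.0, 15.5]
width: 9.1
grasp_force: 50.8
```

Request:
move_arm --pt "0 0 0 0.15 0 0 0.6" --pt "0 0 0 0.15 0 0 0.6" --pt "0 0 0 0 0 0 2.6" --pt "0 0 0 -0.2 0 0 2.6" --pt "0 0 0 -0.2 0 0 2.6" --pt "0 0 0 -0.2 0 0 2.6" --pt "0 0 0 -0.2 0 4 2.6" --pt "0 0 0 -0.2 0 10 2.6" --pt "0 0 0 -6 0 14 2.6" --pt "0 0 0 -12 0 16 2.6" --pt "0 0 0 -15 0 16 2.6" --pt "0 0 0 -15 0 16 2.6"

```text
time_s: 56.25
ee_pos: [416.0, 213.4, 222.4]
ee_rot: [-3.141, -0.0, 1.517]
wrist_force: [-0.1, 0.8, 0.2]
width: 26.1
grasp_force: 0.0
```

Run:
```python
from h import *
o=status.get_obs(); print(o['ee_pos'],o['wrist_force'])
t=yellow(76,(325,470,200,270)); s=vision.snapshot('scene')
stack('pics/j.png',crop(t,180,465,130,262,2.7),crop(s,262,462,130,222,2.5))
```

```text
[416.00649695 213.44967052 222.38897494] [-0.14174496  0.79615802  0.20261245]
cap [409.4 233.9] 11 [ 538.  -262.2]
cap [391.2 236. ] 10 [ 533.1 -210.8]
cap [372.5 238.2] 10 [ 527.9 -157.8]
cap [354.8 240. ] 10 [ 523.8 -107.6]
```

View pics/j.png

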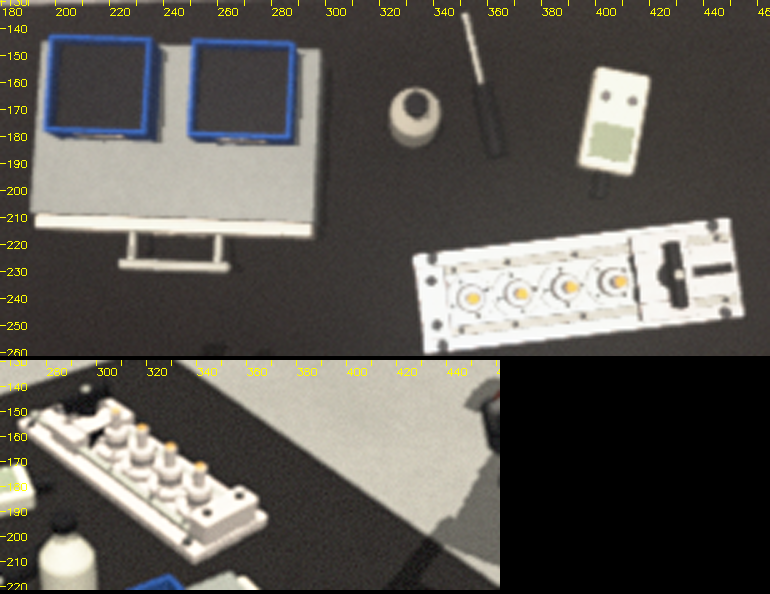

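The drawer is home: its handle is at row ~228, as at the start. The four caps stand in a row at top pixels (355,240) to (409,234), against the end block and the stop. The knob lies across the channel and the bystanders haven't moved.

```bash
python3 -c "
from station import manip; print(manip.sign_off())"
```

```text
the job is handed in; nothing more can be done
None
```

The job is handed in: all four sensor bodies stand upright in a snug row in the channel, the knob is tight, the drawer is home, and the meter, screwdriver and bottle were not touched.

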